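# Slide the induction hob's touch control to full under the frying pan

## Task

The double induction hob is switched on; set the zone under the frying pan to full power. Put the fingertips lightly on the shortest bar of the touch slider printed on the glass in front of that pan, slide them along the row over every bar up to the tallest, and finish while still holding the fingertips lightly on the tallest bar. Do not press hard on the hob, do not touch the other zone's slider or the on/off key, and leave the pans and everything else standing where they are.

Things in the scene. Friction and masses are not known exactly. Their poses are not given: they have to be found in the camera images.
- hob: double induction hob, black glass, 360 (x) by 600 (y) by 62 mm high; origin: centre of its underside, x away from the user's edge, y to the user's left. Ringed zones at x = 0.035, y = 0.150 (left) and -0.150 (right), each with its slider in front, at x = -0.145. Cannot slide; soft rubber feet: it sinks 1 mm per 5 N pressed, 4 mm at most, and springs back
- slider_left: touch slider of the left zone: flush glass field 150 (y) by 44 (x) mm, row of 8 printed pale bars, each 8 mm wide, growing from 8 to 26 mm long. Origin: field centre on the glass; z up, x away from the user. Bars at x = 0, y = +0.063 (shortest), 0.045, 0.027, 0.009, -0.009, -0.027, -0.045, -0.063 (tallest); the touch is read midway between the two fingertips (close them), within 16 mm of x = 0
- slider_right: touch slider of the right zone: flush glass field 150 (y) by 44 (x) mm, row of 8 printed pale bars, each 8 mm wide, growing from 8 to 26 mm long. Origin: field centre on the glass; z up, x away from the user. Bars at x = 0, y = +0.063 (shortest), 0.045, 0.027, 0.009, -0.009, -0.027, -0.045, -0.063 (tallest); the touch is read midway between the two fingertips (close them), within 16 mm of x = 0
- left_shortest (a point): centre line of the left slider at its shortest bar, on the glass
- left_tallest (a point): centre line of the left slider at its tallest bar, on the glass
- right_shortest (a point): centre line of the right slider at its shortest bar, on the glass
- right_tallest (a point): centre line of the right slider at its tallest bar, on the glass
- power_key: the hob's on/off key, a flat touch field 44 by 36 mm with a printed broken ring, midway between the two sliders; origin at its centre on the glass. Not to be touched
- frying_pan: frying pan of dark steel, loose on one of the two zones (either one): 200 mm across the rim, 164 mm across the bottom, 45 mm deep; origin at the centre of its underside; black handle along its x, pointing away from the user, to 246 mm from the centre and 65 mm above the glass
- saucepan: saucepan of bright steel, loose on the other zone: 160 mm across, 90 mm high; origin at the centre of its underside; black handle along its x, pointing away from the user, to 218 mm from the centre, 98 mm above the glass
- salt_shaker: glass salt shaker with a steel cap, loose on the glass behind the on/off key: 42 mm across, 78 mm high; origin at the centre of its underside
- spoon: wooden spoon, 210 mm long, lying loose on the glass between the two zones, along the hob's x
- pepper_mill: dark wooden pepper mill on the counter to the right of the hob, 56 mm across, 180 mm high; origin at the centre of its underside
- oil_bottle: green oil bottle on the counter to the right of the hob, 64 mm across, 200 mm high; origin at the centre of its underside
- mug: blue mug on the counter to the left of the hob, 80 mm across, 92 mm high, handle along its y; origin at the centre of its underside
- honey_jar: honey jar on the counter to the left of the hob, 62 mm across, 85 mm high; origin at the centre of its underside
Mind the look-alikes: they are no part of the job. What is shaped like the mug but purple is not meant.

How it is judged:
By the outcome, as a careful person would: the job done as asked, in the order asked, and still so for the second after the job is handed in, while the arm keeps its last pose, push and grip.
It also fails if it takes over 43 s, if anything falls off the work surface, if the arm or the gripper's body presses on something with over 40 N, if the wrist force passes 120 N, or if a joint passes its speed limit or range.

## Robot

A 6-joint arm with a two-finger parallel gripper is mounted at the origin on the work surface. World frame = base frame: x ahead of the robot, y to its left, z up, the work surface at z = 0. Lengths are in mm, angles in rad, forces in N, time in s.
With the tool pointing down it reaches from about 350 to 875 mm from the base axis. Payload 4.2 kg.
Tool frame: the origin (TCP) lies between the finger pads, 19 mm behind the fingertips; this is the grasp point; z points along the fingers, y is the line along which they close (so a half turn about z gives the same grasp; the last joint's range is limited). The gripper opens to 85 mm and grips with 20 to 120 N. Pads are 22 mm wide; open, the fingers measure 114 mm over their backs; the gripper's body (76 mm by 85 mm) begins 54 mm behind the grasp point. The pads swing forward as they close: fully open they stand 13 mm farther back than shut.
Start: joints at [-0.884, 0.385, 0.008, 0, -1.194, -0.259], TCP at [259.306, -568.647, 250.012] pointing down, gripper open.
Joint ranges: [-3.14, 3.14], [-1.21, 2.06], [-1.07, 1.41], [-3.16, 2.05], [-2.99, -0.16], [-3.1, 3.1]. Speed limits (rad/s): [2.79, 2.79, 3.14, 3.14, 3.14, 3.14].

## Interface

Orientations are given as a unit quaternion [x, y, z, w].
In Python, from bench import * gives the robot as it stands.
- The arm moves only by the tool arm_command, never from a script. Its argument "steps" is one flat list of numbers, 4 for each row, row after row: the shift along the tool's x, y, z in m, then the turn about the tool's z in rad. In form: [tx, ty, tz, roll, tx, ty, tz, roll, ...]. A call has 1 to 20 rows; each row shifts and turns the commanded pose from where the row before left it, along the tool's axes as they then stand; what a row does not reach is not made up. A row lasts 1/8 s, in which the tool goes at most 62.5 mm and 10.7 degrees, less where a joint would pass 70% of its speed; a pose out of reach is approached as far as the arm can. A call with a gripper value outside its range is refused whole. "grip" is the finger opening in m, from 0 to 0.0854, set as the call begins (left out, the last holds). The fingers move at their own pace and stop on an object; the grip force is fixed at half the most. Time passes only in rows, so rows that do not move let the fingers close. It gives the time, the measured TCP pose, the force, the opening and the grip force at its end, in the units of the state.
- read_state(): the state, without advancing time (a new reading comes with each control period).
- get_image(name): name is "scene" or "top" or "wrist"; returns the picture (480x640x3 uint8, red, green, blue); there is no depth.
- get_calibration(name): a dict with "camera_matrix" (3x3 intrinsics, pixels), "cam_to_world" (4x4, takes a point from camera to world coordinates). Camera axes: x right, y down, z forward; pixel columns grow to the right and rows downward; lengths in mm; the calibration is good to about 2 mm. A picture is of the moment at which its call begins: read the wrist's pose just before it. get_calibration takes no time and is no camera call; for the wrist camera it gives the pose at the moment of the call.
- job_done(): hands the job in; it is judged then, once.
The state is a dict: "clock": time; "joints": joint angles; "joint_vel": joint speeds; "joint_efforts": joint torques, N m; "position": TCP position; "ee_rot": TCP orientation; "contact_force": force on the tool from outside, world axes, zero at the start; "wrist_torque": the same for the moment, N m; "gripper_width": finger opening in mm; "grasp_force": force on a finger pad.
Only numpy, scipy, OpenCV 4.12 (cv2) and the standard library are available. Lean on these libraries where they do the work, as an engineer would, in place of code of your own. Each camera call takes 0.05 s, during which the arm holds its last target. There are 200 camera calls.

## Working session

There is one attempt and no reset: what is moved stays moved. The work goes in short steps, Python scripts to look and compute and a tool call to move; the robot and the scene stay as the last step left them, time stands still between calls to the robot, and variables do not carry over. Pictures are saved under pics/ and viewed, at most 10 in all, crops included, and the job is handed in when it is done.

Besides the shell and the picture viewer there is one more tool, called after "Emit:" as a command line: name --argument value ..., lists and objects as JSON in quotes. arm_command: Moves the arm, as the interface text tells. Its arguments: {"type":"object","properties":{"steps":{"type":"array","items":{"type":"number"}},"grip":{"type":"number"}},"required":["steps"]}

```bash
mkdir -p pics; python3 - <<'E'
from bench import *
import cv2
s=read_state(); print(s['clock'],s['position'],s['ee_rot'],s['contact_force'],s['gripper_width'])
for n in('top','scene'):
    cv2.imwrite(f'pics/{n}0.png',get_image(n)[:,:,::-1]); c=get_calibration(n); print(c['camera_matrix'],c['cam_to_world'])
E
```

```text
0.0 [ 259.08299208 -568.15701868  248.89135345] [-2.12195783e-01  9.77226534e-01  1.08067266e-03 -2.87587061e-04] [-0.86371446  0.13118999 -0.01043746] 85.62860458200991
[[469.60050021   0.         319.46466809]
 [  0.         469.60050021 241.64611216]
 [  0.           0.           1.        ]] [[ 2.26248502e-02 -9.93670214e-01  1.10034636e-01  3.95839836e+02]
 [-9.99705227e-01 -2.34561745e-02 -6.26639851e-03  7.88887947e+01]
 [ 8.80772517e-03 -1.09860424e-01 -9.93907999e-01  1.49944193e+03]
 [ 0.00000000e+00  0.00000000e+00  0.00000000e+00  1.00000000e+00]]
[[602.38802384   0.         318.06596712]
 [  0.         602.38802384 232.99363479]
 [  0.           0.           1.        ]] [[-4.18056654e-01  7.73694281e-01 -4.76052302e-01  1.38963347e+03]
 [ 9.08378675e-01  3.50982661e-01 -2.27286942e-01  4.69568956e+02]
 [-8.76450340e-03 -5.27454578e-01 -8.49538023e-01  1.58709408e+03]
 [ 0.00000000e+00  0.00000000e+00  0.00000000e+00  1.00000000e+00]]
```

View pics/top0.png

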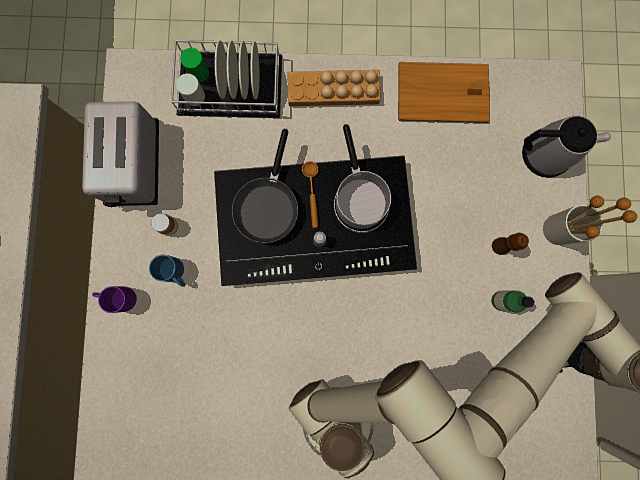

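View pics/scene0.png

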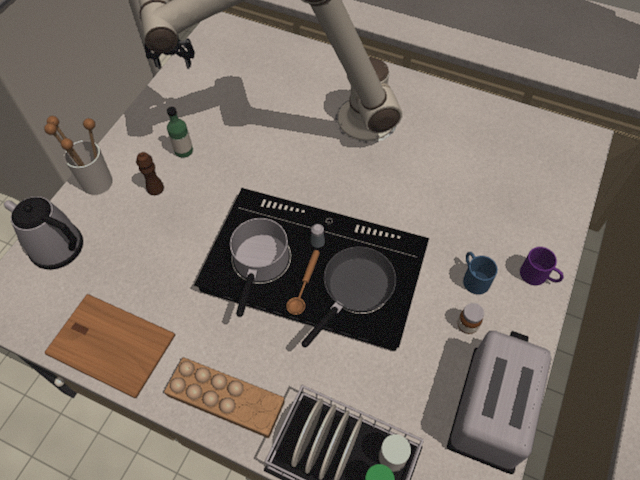

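The top view shows the dark frying pan at px (265,210), on the left zone, and the bright saucepan at (362,202), on the right. Candidates for the slider are the left bar row at about (249–292, 271), the right bar row at (346–389, 263) and the power key at (318,266). I choose the left row, which is in front of the frying pan. Its shortest bar is at the left end, about (249,275), and its tallest is at about (291,269).

```bash
cat > h.py <<'E'
from bench import *
import cv2, numpy as np
def ray(n,uv,z,c=None):
    c=c or get_calibration(n); K,T=c['camera_matrix'],c['cam_to_world']
    d=T[:3,:3]@np.linalg.solve(K,[uv[0],uv[1],1]); o=T[:3,3]
    return o+d*(z-o[2])/d[2]
def bars(im,x0,y0,x1,y1,t=120,amin=6):
    g=im[y0:y1,x0:x1].min(2); n,l,st,ce=cv2.connectedComponentsWithStats((g>t).astype('u1'))
    return [(ce[i]+[x0,y0],st[i,4]) for i in range(1,n) if st[i,4]>=amin]
E
python3 - <<'E'
from h import *
for n,b in(('top',(240,258,300,282)),('scene',(350,220,406,242))):
    im=cv2.imread(f'pics/{n}0.png')
    for c,a in sorted(bars(im,*b),key=lambda q:q[0][0]): print(n,c.round(1),a,ray(n,c,62).round(1))
im=cv2.imread('pics/top0.png')[150:300,205:425]
cv2.imwrite('pics/crop.png',cv2.resize(im,None,fx=3.6,fy=3.6,interpolation=cv2.INTER_CUBIC))
# hob corners
g=cv2.imread('pics/top0.png').max(2); m=(g<45).astype('u1'); m[:,:200]=0;m[:,430:]=0;m[:150]=0;m[300:]=0
n,l,st,ce=cv2.connectedComponentsWithStats(m); i=1+st[1:,4].argmax()
r=cv2.minAreaRect(np.argwhere(l==i)[:,::-1].astype('f4')); print([ray('top',p,62).round(1) for p in cv2.boxPoints(r)])
E
```

```text
top [248.7 275. ] 7 [447.5 283.4  62. ]
top [254.7 273.7] 7 [451.8 265.2  62. ]
top [260.6 273.1] 11 [454.2 247.2  62. ]
top [266.4 272. ] 11 [457.9 229.9  62. ]
top [272.2 271.1] 16 [461. 212.  62.]
top [278.2 269.7] 18 [465.8 194.1  62. ]
top [283.9 269.3] 19 [467.3 176.5  62. ]
top [289.8 268.7] 21 [469.7 158.6  62. ]
scene [356.5 228.1] 17 [471.9 159.2  62. ]
scene [362.4 229.4] 16 [468.7 176.8  62. ]
scene [368.4 230.5] 13 [465.1 194.7  62. ]
scene [374.6 231.7] 12 [461.2 213.1  62. ]
scene [380.4 233. ] 11 [458.4 230.5  62. ]
scene [386.2 234.4] 8 [455.7 248.1  62. ]
scene [391.3 223.4] 246 [413.1 247.7  62. ]
[array([817.8, 419.1,  62. ]), array([ 887.9, -193.3,   62. ]), array([ 477.8, -228.7,   62. ]), array([412.9, 365.6,  62. ])]
```

View pics/crop.png

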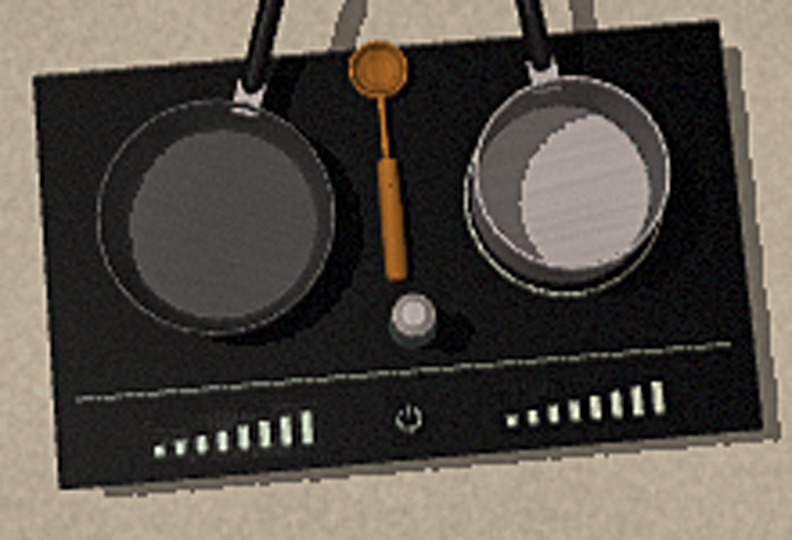

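The crop confirms the dark frying pan at top px (265,210) on the left zone, behind the left bar row. In that row the shortest bar is at the left, (249,275), and the tallest at the right, (290,269). The bars look aligned at their front ends, so I'll get the centre line from a close wrist view. First I move above the slider, rising a little and closing the fingers.

Emit:
arm_command --steps '[0,0,-0.03,0,-0.0364,0.0453,0,0,-0.0364,0.0453,0,0,-0.0364,0.0453,0,0,-0.0364,0.0453,0,0,-0.0364,0.0453,0,0,-0.0364,0.0453,0,0,-0.0364,0.0453,0,0,-0.0364,0.0453,0,0,-0.0364,0.0453,0,0,-0.0364,0.0453,0,0,-0.0364,0.0453,0,0,-0.0364,0.0453,0,0,-0.0364,0.0453,0,0,-0.0364,0.0453,0,0,0,0,0,0.16,0,0,0,0.16,0,0,0,0,0,0,0,0]' --grip 0

```text
clock: 2.48
position: [459.7, 219.6, 279.9]
ee_rot: [-0.055, 0.998, -0.0, -0.0]
contact_force: [-0.3, -0.6, 0.2]
gripper_width: -0.3
grasp_force: 0.0
```

```bash
python3 - <<'E'
from h import *
s=read_state(); print(s['clock'],s['position'],s['ee_rot'],s['contact_force'],s['gripper_width'])
c=get_calibration('wrist'); print(c)
cv2.imwrite('pics/w1.png',get_image('wrist')[:,:,::-1]); np.savez('w1.npz',**c)
E
```

```text
2.475 [459.74062061 219.58658852 279.85231715] [-5.48839664e-02  9.98492718e-01 -9.14463164e-05 -1.82143174e-04] [-0.3468181  -0.5549644   0.23658533] -0.30199969066730353
{'camera_matrix': array([[333.51891879,   0.        , 320.31470896],
       [  0.        , 333.51891879, 242.44311012],
       [  0.        ,   0.        ,   1.        ]]), 'cam_to_world': array([[-1.11394986e-01,  9.58765243e-01,  2.61458152e-01,
         3.93335730e+02],
       [ 9.93775060e-01,  1.07070023e-01,  3.07756406e-02,
         2.12468697e+02],
       [ 1.51228405e-03,  2.63258843e-01, -9.64724051e-01,
         4.03748836e+02],
       [ 0.00000000e+00,  0.00000000e+00,  0.00000000e+00,
         1.00000000e+00]])}
```

View pics/w1.png

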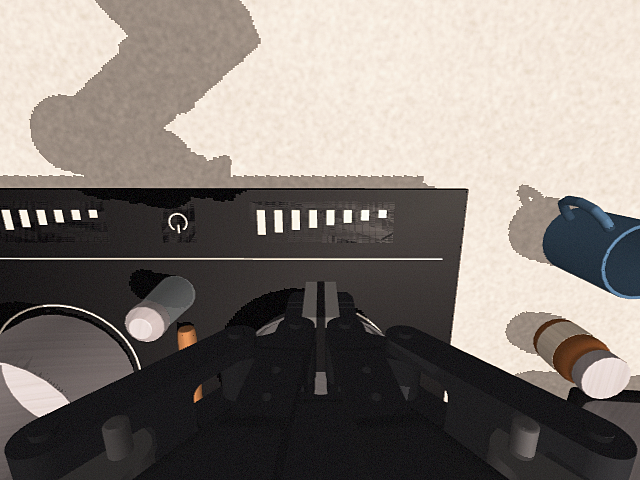

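The wrist view shows all 8 bars of the left slider, from the tallest at px (261,222) to the shortest at (382,214), with their user-side ends in line. The power key is at (178,222), the front glass edge at row 188, and the frying pan is under the gripper.

```bash
python3 - <<'E'
from h import *
c=dict(np.load('w1.npz')); im=cv2.imread('pics/w1.png'); P=lambda p:ray('w',p,62,c)[:2]
B=sorted(bars(im,250,203,395,245,150,20),key=lambda q:q[0][0])
P8=np.array([P(q[0]) for q in B]); print(P8.round(1),[q[1] for q in B])
# front edge & left edge & pale line
g=im.min(2)
fe=[(u,150+np.argmax(g[150:215,u]<60)-.5) for u in range(240,460,4)]
wl=[(u,248+np.average(np.arange(24),weights=np.clip(g[248:272,u].astype(float)-60,0,None)+1e-6)) for u in range(255,435,4)]
le=[(445+np.argmax(g[v,445:480]>120)-.5,v) for v in range(200,320,4)]
for n,L in(('front',fe),('line',wl),('left',le)):
    Q=np.array([P(p) for p in L]); vx,vy,x,y=cv2.fitLine(Q.astype('f4'),cv2.DIST_HUBER,0,.01,.01).ravel(); print(n,(vx,vy),np.degrees(np.arctan2(-vx,vy))%180,(x,y))
    if n=='front': d=np.array([vx,vy])*np.sign(vy); nrm=np.array([d[1],-d[0]]); o=np.array([x,y])
    if n=='left': lo=np.array([x,y])
print('bar dist from front edge',((P8-o)@nrm).round(1),'along from left edge',((P8-lo)@d).round(1))
for th in(B,): pass
# extents of bars
n,l,st,ce=cv2.connectedComponentsWithStats((g[203:245,250:395]>150).astype('u1'))
for i in range(1,n):
    if st[i,4]>20:
        a=[(P((250+ce[i,0],203+st[i,1]+k))-o)@nrm for k in(-.5,st[i,3]-.5)]; print(np.round(a,1))
E
```

```text
[[470.8 159.3]
 [467.6 177.1]
 [464.3 194.9]
 [461.2 212.4]
 [457.7 230.4]
 [454.5 248.3]
 [451.5 265.8]
 [448.  283.7]] [np.int32(194), np.int32(168), np.int32(159), np.int32(144), np.int32(113), np.int32(104), np.int32(86), np.int32(67)]
front (np.float32(0.105113596), np.float32(-0.9944602)) 6.0337067 (np.float32(425.73907), np.float32(244.5684))
line (np.float32(0.11164273), np.float32(-0.9937484)) 6.410034 (np.float32(504.08307), np.float32(223.11972))
left (np.float32(0.99403137), np.float32(0.10909462)) 96.26313 (np.float32(487.62817), np.float32(374.94867))
bar dist from front edge [35.8 34.5 33.1 31.9 30.3 29.  27.8 26.3] along from left edge [-212.7 -194.7 -176.6 -158.9 -140.6 -122.5 -104.8  -86.5]
[22.7 49.3]
[22.6 47.1]
[22.5 43.7]
[22.4 41.5]
[22.3 38.1]
[22.2 35.9]
[22.1 33.6]
[22.  30.4]
```

The measurements agree with the given sizes. The shortest bar is 86.5 mm from the left edge (nominal 87) and the tallest is 212.7 mm (nominal 213). The tallest bar's centre is about 35 mm from the front edge, so it lies on the x = 0 line, and the shortest bar sits about 9 mm nearer the user. I'll slide from about x = −4 mm at the shortest bar to x = −1 mm at the tallest. Contact should come at TCP z ≈ 81 mm.

Emit:
arm_command --steps '[0,0.0325,0,0,0,0.0325,0,0,0,0,0.05,0,0,0,0.05,0,0,0,0.05,0,0,0,0.035,0,0,0,0.004,0,0,0,0,0,0,0,0,0]'

```text
clock: 3.65
position: [453.8, 285.3, 92.9]
ee_rot: [-0.054, 0.999, 0.001, 0.001]
contact_force: [-0.2, 0.1, 0.4]
gripper_width: 0.2
grasp_force: 0.0
```

Emit:
arm_command --steps '[0,0,0.003,0,0,0,0.003,0,0,0,0.002,0,0,0,0,0,0,0,0,0]'

```text
clock: 4.28
position: [452.9, 284.5, 83.0]
ee_rot: [-0.054, 0.999, -0.0, 0.0]
contact_force: [0.6, 0.3, 0.1]
gripper_width: 0.0
grasp_force: 0.0
```

```bash
python3 - <<'E'
from h import *
s=read_state(); print(s['clock'],s['position'],s['ee_rot'],s['contact_force'])
cv2.imwrite('pics/w2.png',get_image('wrist')[100:480,:,::-1])
s=read_state(); print(s['clock'],s['position'],s['contact_force'])
E
```

```text
4.275 [452.90577531 284.49228531  82.9936197 ] [-5.39381797e-02  9.98544277e-01 -1.87310127e-05  2.18283710e-06] [0.55609848 0.30748222 0.05977064]
4.325 [452.90793602 284.47932129  83.01307634] [-0.20813369  1.031989   -1.18906581]
```

View pics/w2.png

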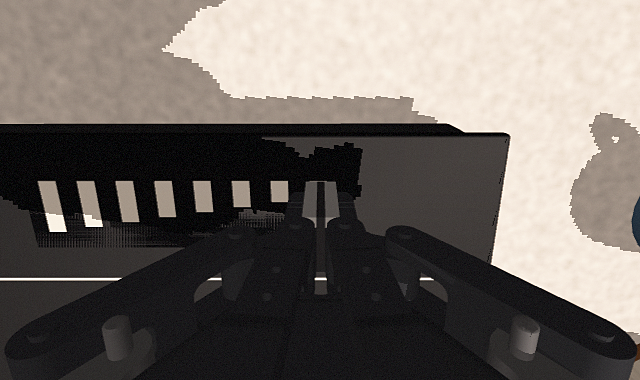

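The closed fingertips are at crop px (320,200), just above the shortest bar. The other seven bars are visible to the left, from (280,190) to (52,206). I go down in 0.5–1 mm steps until there is light contact.

Emit:
arm_command --steps '[0,0,0.001,0,0,0,0.0005,0,0,0,0.0005,0,0,0,0,0]'

```text
clock: 4.82
position: [452.9, 284.4, 81.0]
ee_rot: [-0.054, 0.999, -0.0, -0.0]
contact_force: [-0.0, -0.4, -0.3]
gripper_width: 0.1
grasp_force: 0.0
```

Emit:
arm_command --steps '[0,0,0.0005,0,0,0,0,0]'

```text
clock: 5.08
position: [452.9, 284.5, 80.6]
ee_rot: [-0.054, 0.999, 0.0, 0.0]
contact_force: [0.1, -0.1, 1.6]
gripper_width: 0.2
grasp_force: 0.4
```

Emit:
arm_command --steps '[0,0,0.0005,0,0,0,0,0,0,0,0,0]'

```text
clock: 5.45
position: [452.9, 284.5, 80.2]
ee_rot: [-0.054, 0.999, 0.0, 0.0]
contact_force: [-0.7, -0.4, 2.4]
gripper_width: 0.3
grasp_force: 1.5
```

Light contact at about 2.4 N. I press 0.3 mm more and slide along the row in two halves.

Emit:
arm_command --steps '[0,0,0.0003,0,0,0,0,0,-0.00015,-0.0063,0,0,-0.00015,-0.0063,0,0,-0.00015,-0.0063,0,0,-0.00015,-0.0063,0,0,-0.00015,-0.0063,0,0,-0.00015,-0.0063,0,0]'

```text
clock: 6.45
position: [458.1, 246.8, 79.9]
ee_rot: [-0.054, 0.999, 0.0, 0.0]
contact_force: [-0.9, 4.6, 4.7]
gripper_width: 0.1
grasp_force: 2.2
```

Emit:
arm_command --steps '[-0.00015,-0.0063,0,0,-0.00015,-0.0063,0,0,-0.00015,-0.0063,0,0,-0.00015,-0.0063,0,0,-0.00015,-0.0063,0,0,-0.00015,-0.0063,0,0,-0.00015,-0.0063,0,0]'

```text
clock: 7.32
position: [463.7, 202.9, 79.8]
ee_rot: [-0.054, 0.999, 0.0, 0.0]
contact_force: [-0.3, 3.8, 4.6]
gripper_width: -0.3
grasp_force: 2.5
```

Emit:
arm_command --steps '[-0.00015,-0.0063,0,0,-0.00015,-0.0063,0,0,-0.00015,-0.0063,0,0,-0.00015,-0.0063,0,0,-0.00015,-0.0063,0,0,-0.00015,-0.0063,0,0,-0.00015,-0.0063,0,0,0,0,0,0,0,0,0,0]'

```text
clock: 8.45
position: [469.4, 158.6, 79.7]
ee_rot: [-0.054, 0.999, -0.001, -0.0]
contact_force: [0.6, 1.3, 5.0]
gripper_width: 0.2
grasp_force: 2.6
```

```bash
python3 - <<'E'
from h import *
cv2.imwrite('pics/w3.png',get_image('wrist')[100:480,:,::-1])
s=read_state(); print(s['clock'],s['position'],s['contact_force'])
E
```

```text
8.5 [469.34070435 158.50605829  79.6902415 ] [1.16480846 1.1981395  5.0489681 ]
```

View pics/w3.png

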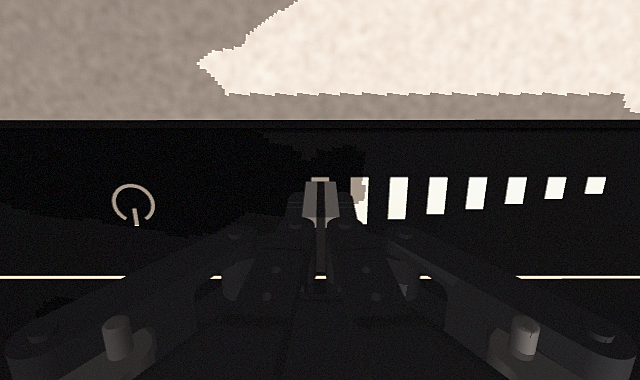

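The closed fingertips, at crop px (320,200), cover the tallest bar. The other seven bars are to the right, from (358,200) to (595,186), and the on/off key at (133,203) has not been touched. The hold is about 5 N, so I hand in.

```bash
python3 -c "
from bench import *
print(job_done())"
```

```text
the job is handed in; nothing more can be done
None
```

I slid the closed fingertips along the left slider, in front of the frying pan, from the shortest bar to the tallest, and handed the job in at about 8.5 s with them still resting on the tallest bar at about 5 N; the hand-in returned no verdict.

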